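# Lift the middle section out of the cutlery basket and set it in the sloped stand

### The arm

A 6-joint arm with a two-finger parallel gripper is mounted at the origin on a cart in front of the work surface, level with it; the furniture and walls round the work are solid. World frame = base frame: x ahead of the robot, y to its left, z up, the work surface at z = 0. Lengths are in m, angles in rad, forces in N, time in s.
With the tool pointing down it reaches from about 0.375 to 0.9 m from the base axis. Payload 3.1 kg.
Tool frame: the origin (TCP) lies at the centre of the arm's flange, where the gripper is bolted on; the fingertips stand 173 mm ahead of it and the grasp point (between the pads) lies 155 mm ahead of it; z points along the fingers, x is the direction in which the jaws open and shut, and the axes are right-handed (so a half turn about z gives the same grasp; the last joint's range is limited). The gripper opens to 85 mm and grips with 20 to 120 N. Pads are 22 mm wide; open, the fingers measure 114 mm over their backs; the gripper's body (76 mm by 85 mm) begins 54 mm behind the grasp point. The pads swing forward as they close: fully open they stand 13 mm farther back than shut.
Start: joints at [1.167, 0.527, 1.433, -0, 1.181, -0.178], TCP at [0.14, 0.609, 0.405] pointing down, gripper open.
Joint ranges: [-3.08, 3.08], [-0.75, 2.2], [0.22, 2.44], [-1.43, 4.57], [0, 2.65], [-2.85, 2.85]. Speed limits (rad/s): [2.79, 2.79, 3.14, 3.14, 3.14, 3.14].

### API

Orientations are given as a unit quaternion [x, y, z, w].
In Python, from station import manip gives the robot as it stands.
- The arm moves only by the shell command python3 -m jog 'ROWS' [OPENING] [FORCE]. ROWS is JSON, a list that holds one entry, the list of rows, each a list of 4 numbers: the shift along the world's x, y, z in mm, then the turn about the world's z in degrees. A call has exactly 8 rows; each row shifts and turns the commanded pose from where the row before left it; what a row does not reach is not made up. A row lasts 1/8 s, in which the tool goes at most 62.5 mm and 10.7 degrees, less where a joint would pass 70% of its speed; a pose out of reach is approached as far as the arm can. A call is refused whole if a number of a shift passes 62.5 or a number of a turn 10.7, either way. A call with a gripper value outside its range is refused whole. OPENING is the opening in per cent of the stroke, from 0 (shut) to 100 (fully open), set as the call begins (- or left out, the last holds). The fingers move at their own pace and stop on an object; FORCE is the grip in N (left out, the last holds). Time passes only in rows, so rows that do not move let the fingers close, or fill a call up. It gives the time, the measured TCP pose, the force and the opening at its end, in the units of the state.
- manip.sense(): the state, without advancing time (a new reading comes with each control period).
- manip.snapshot(name): name is "scene" or "top" or "wrist"; returns the picture (384x512x3 uint8, red, green, blue); there is no depth.
- manip.camera_info(name): a dict with "fx", "fy", "cx", "cy" (pixels), "R" (3x3) and "t" (3): a world point X has camera coordinates R X + t. Camera axes: x right, y down, z forward; pixel columns grow to the right and rows downward; lengths in m; the calibration is good to about 2 mm. A picture is of the moment at which its call begins: read the wrist's pose just before it. camera_info takes no time and is no camera call; for the wrist camera it gives the pose at the moment of the call.
- manip.sign_off(): hands the job in, once; it reports no verdict.
The state is a dict: "t": time; "q": joint angles; "qd": joint speeds; "tau": joint torques, N m; "tcp_pos": TCP position; "tool_rot": TCP orientation; "force": force on the tool from outside, world axes, zero at the start; "ft_torque": the same for the moment, N m; "finger_gap": opening from 0.0 (shut) to 1.0 (fully open).
Only numpy, scipy, OpenCV 4.12 (cv2) and the standard library are available. Lean on these libraries where they do the work, as an engineer would, in place of code of your own. Each camera call takes 0.05 s, during which the arm holds its last target. There are 200 camera calls.

### The job

Take the middle section of the washed cutlery basket, with its teaspoons, by its handle and lift it straight up out of the dovetails that hook it to its two neighbours, leaving those standing where they are. Then tilt it to match the sloped wire stand and set it in there so that its underside is flat on the sloped floor bars and its front rests at the front bars; keep hold of it until it sits, then let go. The spoons must stay in it, and the mug, egg timer and tea box must be left where they are.

Things in the scene. Friction and masses are not known exactly. Their poses are not given: they have to be found in the camera images.
- section_mid: Middle of three basket sections in a row on a drying mat: light-grey lattice box, 80 mm deep (x), 60 wide (y), 108 high, dark handle to 180; loose, about 0.25 kg. Origin: centre of the underside; z up, y along the row toward section_left, x across the row. Dovetails on both y sides, 55 mm long with 2.4 mm play, lock it sideways: it is free once raised 60 mm. May be seated turned half round too.
- handle (a point): Centre of section_mid's dark grip bar: 14 mm thick (x, across the row), 50 long (y, along the row), 24 high, centre 168 mm above the section's underside. Pinch the 14 mm from above. Open below the bar, between posts 34 mm apart; the spoons in the section end below 138 mm.
- section_left: Side section: the same box as section_mid but without a handle, on its left (+y) side, 71 mm centre to centre, joined to it by a vertical dovetail; holds two teaspoons, whose ends reach 138 mm above its underside. Loose, about 0.35 kg empty. Origin: centre of its underside, axes as section_mid.
- section_right: Side section: the same box as section_mid but without a handle, on its right (-y) side, 71 mm centre to centre, joined to it by a vertical dovetail; holds two teaspoons, whose ends reach 138 mm above its underside. Loose, about 0.35 kg empty. Origin: centre of its underside, axes as section_mid.
- cradle: Sloped seat of the fixed steel-wire stand. Origin (50 mm above the worktop) and axes are where those of a seated section lie: z leans 25 degrees from vertical toward the stand's front, x runs up the slope to the rear, y level. In this frame: floor bars under z = 0; front bars at x = -40.5 mm, up to z = 62; side rails 5 mm beside the section (y = +-35), tops at z = 15; open at rear and above.
- stand: The whole stand of 6 mm wire, 144 x 98 mm on the worktop, top bar 91 mm high at its front; fixed. Origin: on the worktop straight below the cradle's origin; z up, x from its front to its rear, y level.
- spoon_1: Steel teaspoon, 132 mm long, standing on end in section_mid. Origin: middle of its length, on its underside; x along its length.
- spoon_2: Second steel teaspoon, the same, in the other compartment of section_mid.
- mug: Bystander near the work, loose: white mug with blue dots, 92 mm across, 93 mm high. Origin: centre of its underside, z up.
- egg_timer: Bystander near the work, loose: red and white egg timer, 63 mm across, 67 mm high. Origin: centre of its underside, z up.
- box_1: Bystander near the work, loose: red tea box, 49 x 113 x 102 mm. Origin: centre of its underside, z up.

How it is judged:
On the way, in this order (a step that is already met when the one before it is completed fails the run):
1. the middle section is lifted clear of its neighbours (underside more than 70 mm above the worktop) (height (world z) of section_mid above 0.07 m), for 0.1 s.
2. the section sits in the cradle while still held (x of section_mid in the frame of cradle between -0.008 and 0.01 m and y of section_mid in the frame of cradle between -0.01 and 0.01 m and z of section_mid in the frame of cradle between -0.005 and 0.007 m and angle between the z axis of section_mid and the z axis of cradle, either way round below 0.1 rad and angle between the x axis of section_mid and the x axis of cradle, either way round below 0.15 rad and contact force between the fingers and section_mid above 0.5 N), for 0.1 s.
At the end, for the whole second after the job is handed in: Middle section released, still and seated in the cradle: within -8..+10 mm along the slope, 10 mm sideways, -5..+7 mm in height, axis within 0.10 rad, squared within 0.15 rad; both spoons in it; both neighbours upright (0.15 rad) within 15 mm of their start (x of section_mid in the frame of cradle between -0.008 and 0.01 m and y of section_mid in the frame of cradle between -0.01 and 0.01 m and z of section_mid in the frame of cradle between -0.005 and 0.007 m and angle between the z axis of section_mid and the z axis of cradle, either way round below 0.1 rad and angle between the x axis of section_mid and the x axis of cradle, either way round below 0.15 rad and z of spoon_1 in the frame of section_mid between 0.03 and 0.11 m and x of spoon_1 in the frame of section_mid between -0.042 and 0.042 m and y of spoon_1 in the frame of section_mid between -0.032 and 0.032 m and z of spoon_2 in the frame of section_mid between 0.03 and 0.11 m and x of spoon_2 in the frame of section_mid between -0.042 and 0.042 m and y of spoon_2 in the frame of section_mid between -0.032 and 0.032 m and linear speed of section_mid below 0.02 m/s and distance of each of section_left, section_right from where it was at the start of the episode below 0.015 m and angle between each of section_left, section_right's own z axis and vertical below 0.15 rad); the robot touches nothing.
It fails at once if a neighbouring section is dragged or lifted more than 15 mm, or tipped more than 0.2 rad (distance of any of section_left, section_right from where it was at the start of the episode above 0.015 m or angle between any of section_left, section_right's own z axis and vertical above 0.2 rad).
It fails at once if the mug, egg timer or tea box is moved more than 20 mm (distance of any of mug, egg_timer, box_1 from where it was at the start of the episode above 0.02 m).
It also fails if it takes over 45 s, if anything falls off the work surface, if the arm or the gripper's body presses on something with over 40 N, if the wrist force passes 120 N, or if a joint passes its speed limit or range.

## Working session

There is one attempt and no reset: what is moved stays moved. The work goes in short steps, Python scripts to look and compute and a shell command to move; the robot and the scene stay as the last step left them, time stands still between calls to the robot, and variables do not carry over. Pictures are saved under pics/ and viewed, about 8 in all and at most 12, crops included, and the job is handed in when it is done.

```bash
mkdir -p pics
python3 - <<'E'
from station import manip
import cv2, numpy as np
s=manip.sense();print(s['tcp_pos'],s['tool_rot'],s['force'],s['finger_gap'])
for n in['scene','top']:
    np.set_printoptions(precision=3,suppress=True)
    i=manip.camera_info(n);print(n,i['fx'],i['fy'],i['cx'],i['cy'],i['R'].tolist() if hasattr(i['R'],'tolist') else i['R'],i['t'])
    im=manip.snapshot(n);np.save(f'{n}.npy',im)
    cv2.imwrite(f'pics/{n}.png',cv2.resize(im[...,::-1],(800,600),interpolation=cv2.INTER_CUBIC))
E
ls
```

```text
[0.13977422 0.60880819 0.40372027] [ 7.82276726e-01  6.22930105e-01 -9.66630982e-04  5.24474574e-04] [ 0.48196765 -1.24323653 -0.37945033] 1.0043152626981136
scene 378.1508023857092 378.1508023857092 253.74986073472894 192.56404364670416 [[0.5856779142395624, -0.8105423521704086, 0.0015735660320611558], [-0.4384932894389853, -0.318475996127232, -0.8404145851945607], [0.6816927576914503, 0.49152226320770914, -0.5419417393799791]] [-0.129  0.417  0.437]
top 494.94346525063827 494.94346525063827 258.364680118967 188.8544493671684 [[0.025168830081815637, -0.9996157394157429, -0.011614796796779936], [-0.980334031593506, -0.022405164276612793, -0.19606936301564545], [0.19573378985738688, 0.01632121705191719, -0.9805212396383919]] [0.22  0.581 1.147]
pics
scene.npy
top.npy
```

View pics/top.png

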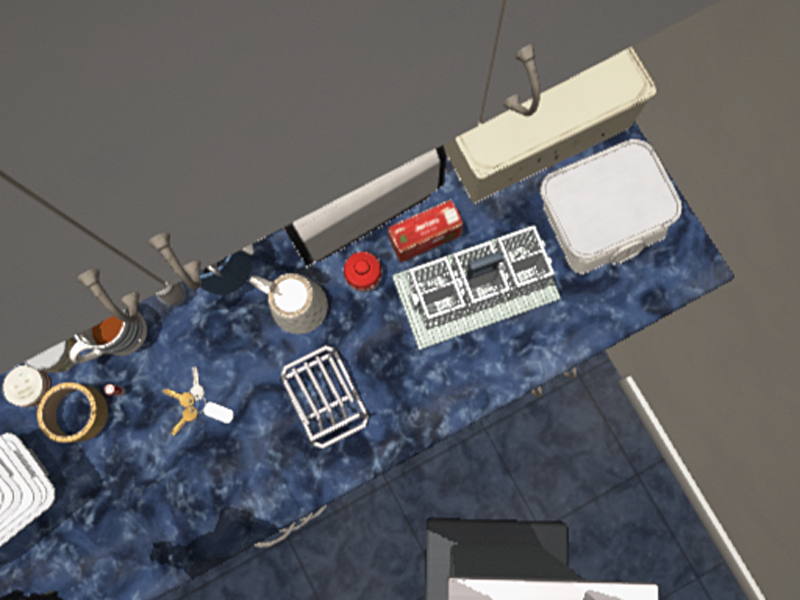

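View pics/scene.png

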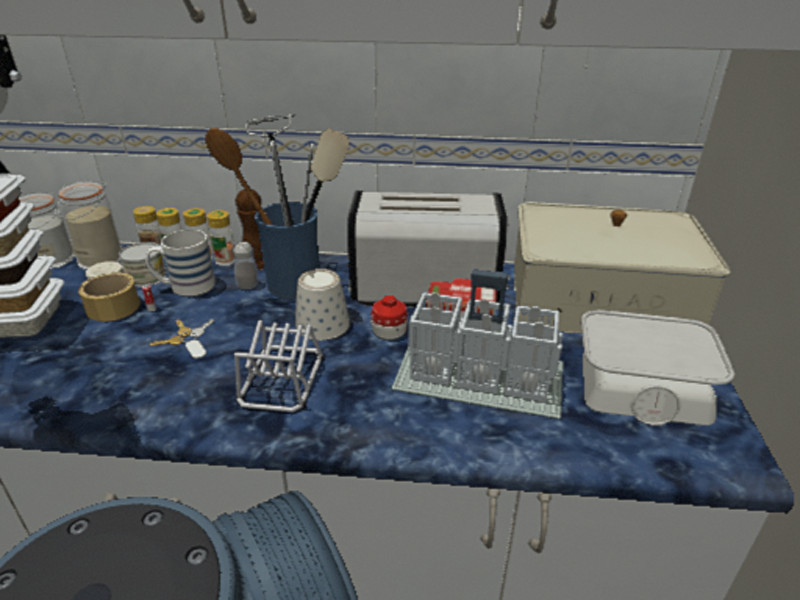

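Top view: the row of sections has the dark handle at (486,265), and the stand at (325,397) of the 800x600 view. The mug is at (297,303), the timer at (362,270) and the tea box at (427,230). Next I'll zoom in on sections and stand.

Run:
```python
import numpy as np, cv2
out=np.zeros((600,800,3),np.uint8)
def crop(n,u0,v0,w,h,k,x,y):
    im=np.load(f'{n}.npy')[v0:v0+h,u0:u0+w,::-1]
    c=cv2.resize(im,(w*k,h*k),interpolation=cv2.INTER_CUBIC)
    for g in range(0,w,10):
        cv2.line(c,(g*k,0),(g*k,5),(0,255,255),1);cv2.putText(c,str(u0+g),(g*k,14),0,.32,(0,255,255),1)
    for g in range(0,h,10):
        cv2.line(c,(0,g*k),(5,g*k),(0,255,255),1);cv2.putText(c,str(v0+g),(6,g*k+4),0,.32,(0,255,255),1)
    c=c[:600-y,:800-x]; out[y:y+c.shape[0],x:x+c.shape[1]]=c
crop('top',244,134,114,92,4,0,0); crop('top',174,214,68,76,4,460,0)
crop('scene',250,165,120,105,3,0,372) if False else None
crop('scene',250,165,120,75,3,0,372); crop('scene',140,195,80,72,4,460,310)
cv2.imwrite('pics/crops.png',out)
```

```text
(no output)
```

View pics/crops.png

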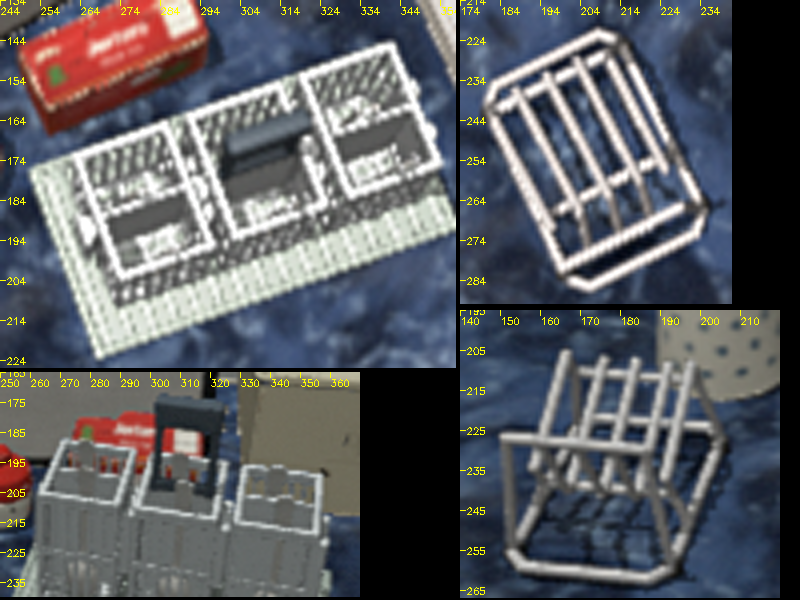

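```bash
cat > h.py <<'E'
import numpy as np, cv2
from scipy.optimize import least_squares
from station import manip
np.set_printoptions(precision=4,suppress=True)
C={n:manip.camera_info(n) for n in('scene','top')}
def proj(n,X,c=None):
    c=c or C[n];p=np.atleast_2d(X)@np.array(c['R']).T+np.array(c['t'])
    return np.c_[c['fx']*p[:,0]/p[:,2]+c['cx'],c['fy']*p[:,1]/p[:,2]+c['cy']]
def back(n,uv,z,c=None):
    c=c or C[n];R=np.array(c['R']);o=-R.T@np.array(c['t'])
    d=np.c_[(uv[:,0]-c['cx'])/c['fx'],(uv[:,1]-c['cy'])/c['fy'],np.ones(len(uv))]@R
    return o+d*((z-o[2])/d[:,2])[:,None]
def pix(x,u0,v0,k,ox=0,oy=0):
    x=np.array(x,float);return np.c_[(x[:,0]-ox+.5)/k-.5+u0,(x[:,1]-oy+.5)/k-.5+v0]
def place(p,L): # L local pts, p=x,y,yaw
    c,s=np.cos(p[2]),np.sin(p[2]);return L@np.array([[c,s,0],[-s,c,0],[0,0,1]])+[p[0],p[1],0]
E
python3 - <<'E'
from h import *
t=pix([(78,157),(172,123),(213,245),(123,277),(302,75),(392,43),(440,160),(350,195),(192,115),(325,205),(238,238)],244,134,4)
W=back('top',t,.108); print(W)
L=[]
for cy,idx in((.071,(0,1,2,3)),(-.071,(0,1,2,3)),(0,(0,2,3))):
    q=[(.04,.03),(.04,-.03),(-.04,-.03),(-.04,.03)]
    L+=[(q[i][0],q[i][1]+cy,.108) for i in idx]
L=np.array(L)
r=least_squares(lambda p:(proj('top',place(p,L))-t).ravel(),[.7,-.1,.3]);print(r.x,r.fun.reshape(-1,2))
for z in(.108,):
  s=pix([(65,440),(135,452),(120,503),(40,493),(243,467),(322,475),(318,535),(232,522)],250,165,3,0,372)
r2=least_squares(lambda p:(proj('scene',place(p,L[:8]))-s).ravel(),r.x);print('scene',r2.x,r2.fun.reshape(-1,2))
b=pix([(224,133),(308,108),(316,120),(232,147)],244,134,4);print('bar',back('top',b,.18),back('top',b,.18).mean(0))
# stand overlay, two hypotheses
w=np.array([.64,.14]);
o=pix([(490,105),(612,30),(707,210),(580,288)],174,214,4,460,0);print('stand z=0..09',back('top',o,.003),back('top',o,.09))
E
```

```text
[[0.6041 0.2227 0.108 ]
 [0.6259 0.1678 0.108 ]
 [0.5534 0.143  0.108 ]
 [0.5333 0.1949 0.108 ]
 [0.6569 0.0914 0.108 ]
 [0.6777 0.0381 0.108 ]
 [0.6071 0.0106 0.108 ]
 [0.5849 0.0633 0.108 ]
 [0.6311 0.1561 0.108 ]
 [0.5786 0.0779 0.108 ]
 [0.5578 0.1285 0.108 ]]
[0.6054 0.1165 0.3742] [[-0.9949 -0.6788]
 [-0.5947 -0.7194]
 [ 1.2721  0.0977]
 [-0.4056  0.8424]
 [-0.6544 -0.3118]
 [ 0.4208 -0.7363]
 [ 1.1809  0.855 ]
 [-0.1637  0.7293]
 [-1.2281 -0.2798]
 [ 1.6996 -0.1841]
 [-0.5607  0.2501]]
scene [0.6066 0.1212 0.3654] [[-0.6162 -0.4788]
 [ 0.8397 -0.9861]
 [-0.2848  0.954 ]
 [-0.2282  0.2336]
 [-0.0978 -1.0458]
 [ 0.1344  0.0306]
 [ 0.1289  0.4046]
 [ 0.1217  0.3698]]
bar [[0.6027 0.142  0.18  ]
 [0.6179 0.0958 0.18  ]
 [0.6112 0.0914 0.18  ]
 [0.5949 0.1376 0.18  ]] [0.6067 0.1167 0.18  ]
stand z=0..09 [[0.4518 0.4248 0.003 ]
 [0.5009 0.3504 0.003 ]
 [0.3902 0.2867 0.003 ]
 [0.3409 0.3631 0.003 ]] [[0.4439 0.41   0.09  ]
 [0.4895 0.3409 0.09  ]
 [0.3866 0.2816 0.09  ]
 [0.3408 0.3527 0.09  ]]
```

```bash
cat > ov.py <<'E'
from h import *
a=np.deg2rad(25)
def cr(x,y,z): return [x*np.cos(a)-z*np.sin(a),y,.05+x*np.sin(a)+z*np.cos(a)]
def segs(x0=-.072,x1=.072):
    S=[]
    for A,B in (((x0,-.046,.003),(x1,-.046,.003)),((x0,.046,.003),(x1,.046,.003)),((x0,-.046,.003),(x0,.046,.003)),((x1,-.046,.003),(x1,.046,.003))): S.append((A,B,(0,255,255)))
    for y in(-.022,0,.022):
        S.append((cr(-.0435,y,-.003),cr(.04,y,-.003),(0,255,0)))
        S.append((cr(-.0435,y,-.003),cr(-.0435,y,.062),(0,0,255)))
    S.append((cr(-.0435,-.046,.062),cr(-.0435,.046,.062),(0,0,255)))
    for y in(-.038,.038): S.append((cr(-.04,y,.012),cr(.04,y,.012),(255,0,255)))
    return S
def draw(p,n,u0,v0,w,h,k):
    im=np.load(f'{n}.npy')[v0:v0+h,u0:u0+w,::-1];c=cv2.resize(im,(w*k,h*k),interpolation=cv2.INTER_CUBIC)
    for A,B,col in segs():
        q=(proj(n,place(p,np.array([A,B])))-[u0,v0]+.5)*k
        cv2.line(c,*[tuple(int(v) for v in r) for r in q],col,1,cv2.LINE_AA)
    return c
E
python3 - <<'E'
from ov import *
r=[]
for n,b in(('top',(170,212,76,60)),('scene',(142,197,76,60))):
    b=(b[0],b[1],76,76) if n=='top' else b
    r.append(np.hstack([cv2.resize(draw((.418,.354,y),n,*b,5),(395,298)) if 0 else draw((.418,.354,y),n,*b,5)[:,:] for y in(.507,.507+np.pi)]))
w=np.vstack(r);cv2.imwrite('pics/ov.png',cv2.resize(w,None,fx=.86,fy=.86,interpolation=cv2.INTER_AREA));print(w.shape)
E
```

```text
(680, 760, 3)
```

View pics/ov.png

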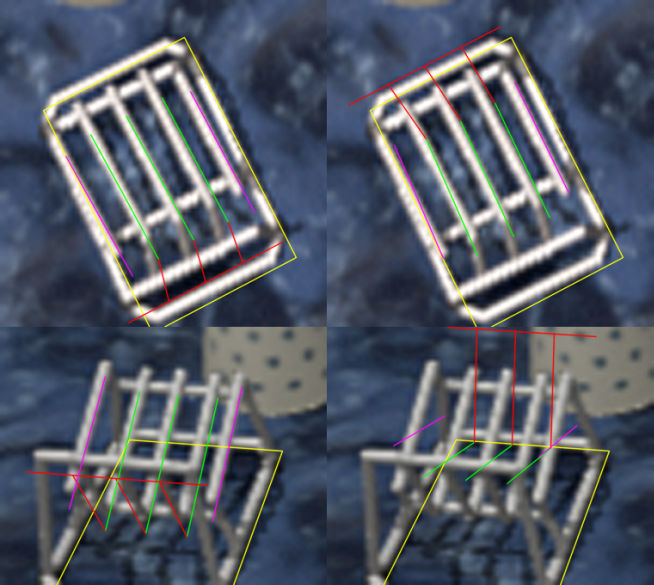

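The left overlays fit: the stand's front is toward the robot, with its yaw at about 0.507 and the top bar at the bottom of the top image. I'll refine this with a wrist close-up on the way.

```bash
python3 -m jog '[[[30,-32,0,0],[35,-32,0,0],[35,-32,0,0],[35,-32,0,0],[35,-32,0,0],[35,-32,0,0],[35,-32,0,0],[30,-20,0,0]]]' 100 20
python3 - <<'E'
from h import *
import pickle
s=manip.sense();c=manip.camera_info('wrist');im=manip.snapshot('wrist')
print(s['t'],s['tcp_pos'],s['tool_rot'],s['force'],c)
pickle.dump((c,im),open('w1.pkl','wb'))
print(proj('',np.array([[.42,.355,.05],[.6057,.117,.108]]),c))
cv2.imwrite('pics/w1.png',cv2.resize(im[...,::-1],(800,600),interpolation=cv2.INTER_CUBIC))
E
```

```text
t: 1.1
tcp_pos: [0.4109, 0.3635, 0.4044]
tool_rot: [0.783, 0.622, -0.001, -0.0]
force: [0.4, 0.1, -0.0]
finger_gap: 1.001
1.1 [0.4109 0.3635 0.4044] [ 0.7826  0.6225 -0.0006 -0.    ] [ 0.4029  0.1102 -0.0178] {'fx': 292.31334276314266, 'fy': 292.31334276314266, 'cx': 248.72393703563077, 'cy': 190.0495756020571, 'R': array([[ 0.2253,  0.9743, -0.0017],
       [ 0.9303, -0.2146,  0.2974],
       [ 0.2894, -0.0686, -0.9547]]), 't': array([-0.4457, -0.3425,  0.2861])}
[[244.089  178.6349]
 [ 85.599  380.323 ]]
```

View pics/w1.png

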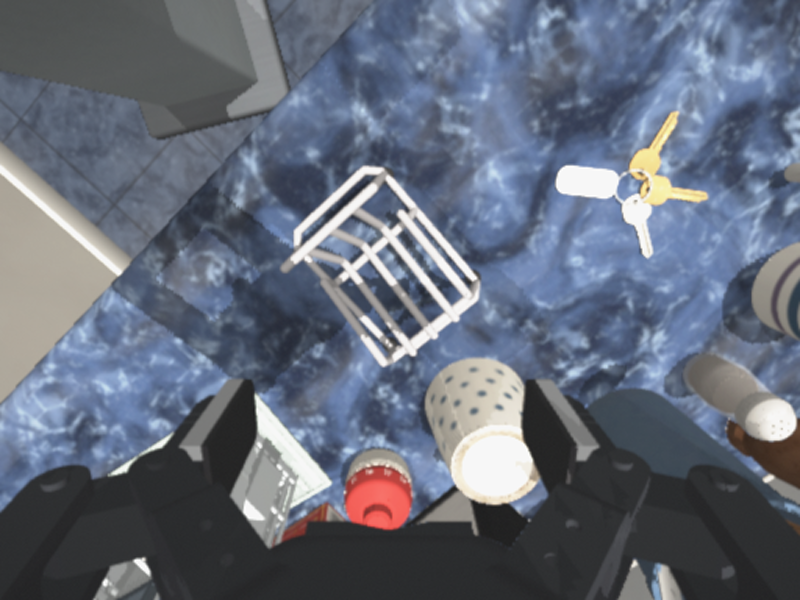

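The wrist view shows the stand with its top front bar from (287,268) to (385,178). It matches the expected orientation. Now I'll fit it over three views.

```bash
cat >> h.py <<'E'
def tri(obs):
    f=lambda X:np.concatenate([proj('',X,c)[0]-uv for c,uv in obs])
    r=least_squares(f,[.42,.35,.06]);return r.x,np.abs(r.fun).max()
E
python3 - <<'E'
from h import *
import pickle
cw,im=pickle.load(open('w1.pkl','rb'))
T=lambda x,y:(C['top'],np.array([x/4.3+170-.5,y/4.3+212-.5]))
S=lambda x,y:(C['scene'],np.array([x/4.3+142-.5,(y-326.8)/4.3+197-.5]))
Wr=lambda x,y:(cw,np.array([x*.64-.18,y*.64-.18]))
for n,o in {'topbarL':[T(128,297),S(38,458),Wr(385,178)],'topbarR':[T(265,230),S(193,466),Wr(287,268)],
 'bar1tip':[T(78,108),S(147,372)],'bar2tip':[T(112,90),S(180,373)],'bar3tip':[T(146,72),S(213,378)],
 }.items(): print(n,*tri(o))
k=6;u0,v0,w,h=175,98,140,142
c=cv2.resize(im[v0:v0+h,u0:u0+w,::-1],None,fx=k,fy=k,interpolation=cv2.INTER_CUBIC)
c=c[:600,:800];cv2.imwrite('pics/w1z.png',c)
E
```

```text
topbarL [0.35   0.3727 0.0808] 3.6367009886702135
topbarR [0.3898 0.2984 0.0851] 2.8618739664833868
bar1tip [0.4539 0.3991 0.0667] 0.15383238204697136
bar2tip [0.4634 0.3813 0.0681] 0.5924704917768224
bar3tip [0.4731 0.364  0.0665] 1.1044205850662365
```

View pics/w1z.png

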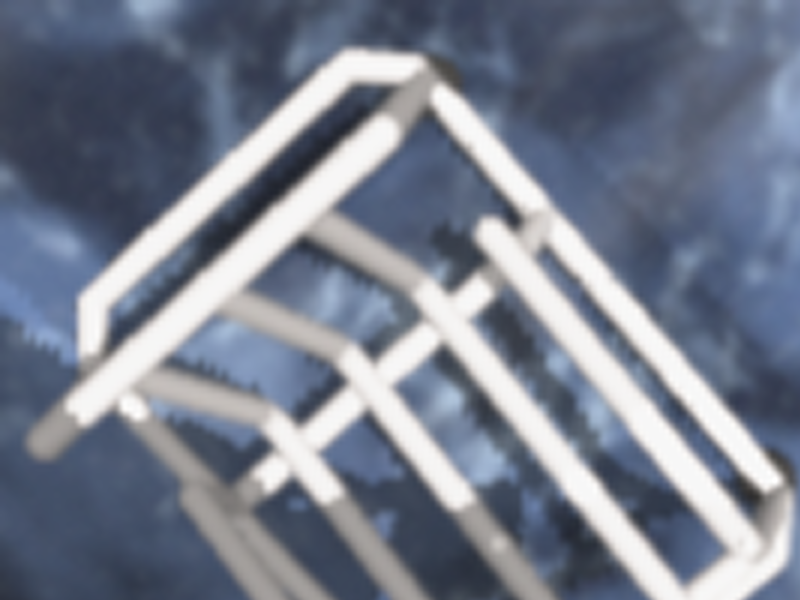

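Run:
```python
from h import *
import pickle
cw,im=pickle.load(open('w1.pkl','rb'))
P=lambda l:pix(l,175,98,6)
f=back('',P([(422,285),(350,352),(270,415)]),.029,cw);print('folds',f)
t=back('',P([(432,78),(40,445)]),.088,cw);print('topbar',t,t.mean(0),np.linalg.norm(t[0]-t[1]))
T=lambda l:np.array([(x/4.3+170-.5,y/4.3+212-.5) for x,y in l])
S=lambda l:np.array([(x/4.3+142-.5,(y-326.8)/4.3+197-.5) for x,y in l])
for n,q in(('top',T([(128,297),(268,228)])),('scene',S([(38,457),(200,468)]))):
  b=back(n,q,.088);print(n,b,b.mean(0),np.linalg.norm(b[0]-b[1]))
def fit(obs):
  # obs: (cam,local,uv)
  fun=lambda p:np.concatenate([(proj('',place(p,np.array([L])),c)[0]-uv) for c,L,uv in obs])
  return least_squares(fun,[.42,.355,.5])
F=lambda y:(-.0381,y,.029)
tb=lambda y:(-.0656,y,.0878)
o=[(cw,F(0),P([(350,352)])[0]),]
for y,q in((.0215,(422,285)),(-.0215,(270,415))): o.append((cw,F(y),P([q])[0]))
for y,q in((.046,(432,78)),(-.046,(40,445))): o.append((cw,tb(y),P([q])[0]))
r=fit(o);print(r.x,r.fun.reshape(-1,2))
# tips in stand frame
for X in([.4539,.3991,.0667],[.4634,.3813,.0681],[.4731,.364,.0665]):
  c,s=np.cos(r.x[2]),np.sin(r.x[2]);d=np.array(X[:2])-r.x[:2];print(c*d[0]+s*d[1],-s*d[0]+c*d[1])
```

```text
folds [[0.3858 0.3637 0.029 ]
 [0.3955 0.3467 0.029 ]
 [0.4043 0.3279 0.029 ]]
topbar [[0.3459 0.3756 0.088 ]
 [0.389  0.298  0.088 ]] [0.3674 0.3368 0.088 ] 0.08874422839320904
top [[0.3519 0.3635 0.088 ]
 [0.3902 0.29   0.088 ]] [0.371  0.3267 0.088 ] 0.0828105951343829
scene [[0.3495 0.3658 0.088 ]
 [0.3904 0.2945 0.088 ]] [0.37   0.3302 0.088 ] 0.08217533918747608
[0.4273 0.3653 0.4812] [[ 0.4066 -1.7629]
 [ 2.082  -2.3627]
 [ 0.3894 -0.7759]
 [ 0.6414  2.0474]
 [-3.1387  2.1622]]
0.03918978473781303 0.017630096227585663
0.039372424819325534 -0.0025455485601435634
0.03996377336239565 -0.02237054053745869
```

Stand fit: centre (.428,.3625), yaw 0.49. Section: (.606,.1175), yaw 0.37. The moves can't tilt the tool, so I'll pinch the bar by its ends, with the jaws along the row. The section can then pivot about the pads when its bottom edges meet the sloped seat.

```bash
python3 -m jog '[[[20,-26,0,4.3],[25,-32,0,4.3],[25,-32,0,4.3],[25,-32,0,4.3],[25,-32,0,4.3],[25,-32,0,4.3],[25,-32,0,4.3],[25,-28,0,4.1]]]' 100 20; python3 -m jog '[[[0,0,0,0],[0,0,0,0],[0,0,0,0],[0,0,0,0],[0,0,0,0],[0,0,0,0],[0,0,0,0],[0,0,0,0]]]'
python3 - <<'E'
from h import *
import pickle
s=manip.sense();c=manip.camera_info('wrist');im=manip.snapshot('wrist');top=manip.snapshot('top')
pickle.dump((c,im),open('w2.pkl','wb'));q=s['tool_rot'];print(s['tcp_pos'],s['force'],2*np.arctan2(q[1],q[0]))
k=1.5;o=cv2.resize(im[...,::-1],None,fx=k,fy=k)
p=(.606,.1175,.37)
for z in(.18,.108):
    a,b=((.007,.025) if z==.18 else (.04,.03))
    L=np.array([(a,b,z),(a,-b,z),(-a,-b,z),(-a,b,z)])
    cv2.polylines(o,[(proj('',place(p,L),c)*k).astype(int)],True,(0,0,255),1)
cv2.imwrite('pics/w2.png',o)
E
```

```text
t: 2.15
tcp_pos: [0.6054, 0.118, 0.4042]
tool_rot: [0.564, 0.826, -0.0, -0.0]
force: [0.3, 0.1, 0.2]
finger_gap: 0.999
t: 3.15
tcp_pos: [0.6049, 0.1191, 0.4047]
tool_rot: [0.565, 0.825, -0.0, 0.0]
force: [-0.6, -0.5, 0.3]
finger_gap: 0.999
[0.6049 0.1191 0.4047] [-0.6104 -0.5276  0.2774] 1.941847359239061
```

View pics/w2.png

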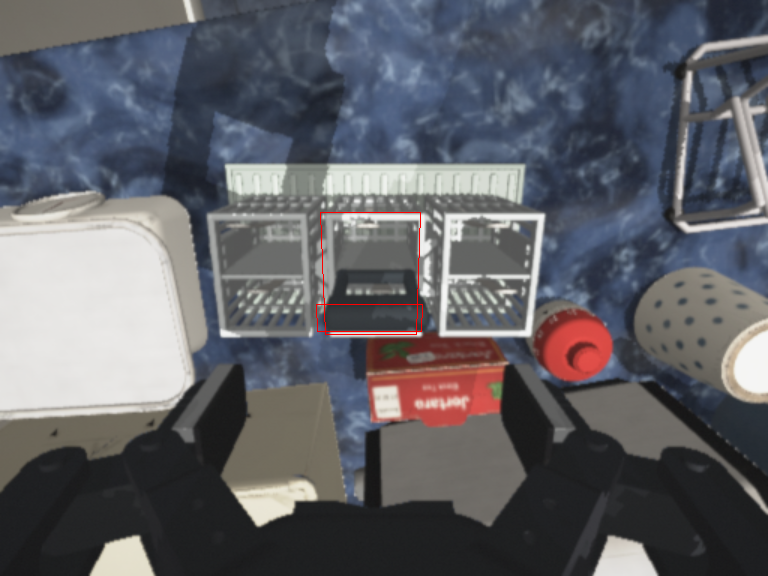

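The row and bar line up with the jaws. The bar centre is at (375,318), 4 px right of my model, which puts the handle at about (.605,.120). I'll descend now.

```bash
python3 -m jog '[[[0,1,-12,0],[0,0,-13,0],[0,0,-13,0],[0,0,-13,0],[0,0,-13,0],[0,0,-12,0],[0,0,0,0],[0,0,0,0]]]' 100 40 && python3 -m jog '[[[0,0,0,0],[0,0,0,0],[0,0,0,0],[0,0,0,0],[0,0,0,0],[0,0,0,0],[0,0,0,0],[0,0,0,0]]]' 0 40
```

```text
t: 4.25
tcp_pos: [0.6051, 0.1201, 0.329]
tool_rot: [0.565, 0.825, 0.0, 0.0]
force: [0.5, -1.0, 0.6]
finger_gap: 1.003
t: 5.25
tcp_pos: [0.6052, 0.1203, 0.3294]
tool_rot: [0.565, 0.825, 0.001, 0.001]
force: [0.1, 0.5, 5.9]
finger_gap: 0.576
```

It closed on about 50 mm, the bar's length. I'll lift straight up.

```bash
python3 -m jog '[[[0,0,6,0],[0,0,10,0],[0,0,12,0],[0,0,12,0],[0,0,12,0],[0,0,12,0],[0,0,12,0],[0,0,12,0]]]' && python3 -m jog '[[[0,0,15,0],[0,0,15,0],[0,0,15,0],[0,0,15,0],[0,0,12,0],[0,0,8,0],[0,0,0,0],[0,0,0,0]]]'
python3 - <<'E'
from h import *
im=manip.snapshot('scene');np.save('s3.npy',im);t=manip.snapshot('top')
o=np.hstack([cv2.resize(im[90:260,140:380,::-1],None,fx=2,fy=2),cv2.resize(t[100:270,220:370,::-1],None,fx=2,fy=2)]);print(o.shape)
cv2.imwrite('pics/l.png',o)
E
```

```text
t: 6.25
tcp_pos: [0.6048, 0.1201, 0.4175]
tool_rot: [0.565, 0.825, -0.0, 0.0]
force: [0.5, -0.1, -3.6]
finger_gap: 0.577
t: 7.25
tcp_pos: [0.6047, 0.1201, 0.4961]
tool_rot: [0.565, 0.825, -0.0, -0.001]
force: [-1.1, -0.3, -3.4]
finger_gap: 0.575
(340, 780, 3)
```

View pics/l.png

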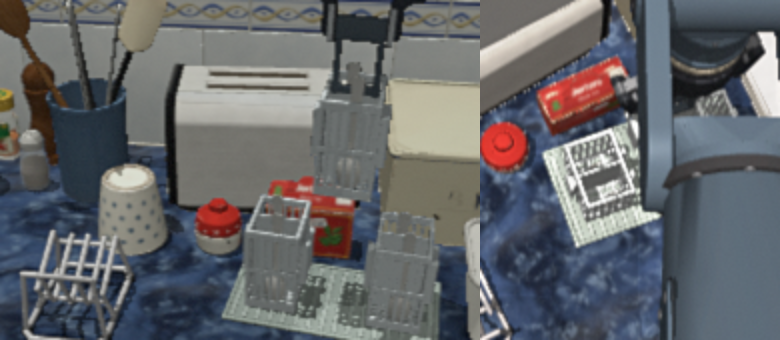

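The section hangs upright at (350,140) in the crop, clear of both neighbours, which are still standing on the mat. The spoons are in it. Next I carry it over the stand.

```bash
python3 -m jog '[[[-8,10,0,0.8],[-14,18,0,1],[-18,24,0,1],[-18,24,0,1],[-18,24,0,1],[-18,24,0,1],[-18,24,0,1],[-18,24,0,0]]]' && python3 -m jog '[[[-18,24,0,0],[-16,20,0,0],[-12,14,0,0],[-8,9,0,0],[0,0,-8,0],[0,0,-12,0],[0,0,-12,0],[0,0,-8,0]]]'
python3 - <<'E'
from ov import *
p=(.428,.3625,.49)
for n in('scene','top'): np.save(n+'.npy',manip.snapshot(n))
a=draw(p,'scene',120,110,110,150,4)[:600];b=draw(p,'top',165,150,90,150,4)[:600]
o=np.hstack([a,b[:, :360]]);print(o.shape);cv2.imwrite('pics/c.png',o)
E
```

```text
t: 8.35
tcp_pos: [0.4726, 0.2938, 0.4968]
tool_rot: [0.514, 0.858, 0.0, -0.0]
force: [0.4, 0.6, -2.9]
finger_gap: 0.578
t: 9.35
tcp_pos: [0.4212, 0.3586, 0.4552]
tool_rot: [0.515, 0.857, -0.001, -0.0]
force: [0.1, -0.6, -2.7]
finger_gap: 0.579
(600, 800, 3)
```

View pics/c.png

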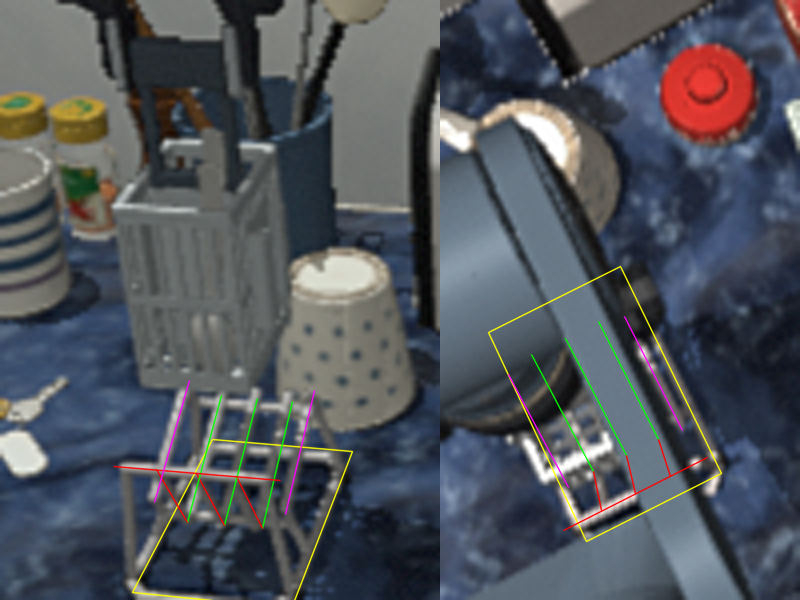

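The overlay fits the stand (bar tips within about 2 px sideways), and the section hangs plumb over it. I'll lower with a light grip.

```bash
python3 -m jog '[[[0,0,-6,0],[0,0,-10,0],[0,0,-10,0],[0,0,-10,0],[0,0,-8,0],[0,0,-6,0],[0,0,-3,0],[0,0,0,0]]]' - 25 && python3 -m jog '[[[0,0,-2,0],[0,0,-2,0],[0,0,-2,0],[0,0,-2,0],[0,0,-1,0],[0,0,-1,0],[0,0,0,0],[0,0,0,0]]]'
```

```text
t: 10.45
tcp_pos: [0.4209, 0.3591, 0.4036]
tool_rot: [0.515, 0.857, -0.0, -0.0]
force: [-0.4, -0.4, -3.7]
finger_gap: 0.579
t: 11.45
tcp_pos: [0.4209, 0.3591, 0.3938]
tool_rot: [0.515, 0.857, 0.0, 0.0]
force: [0.5, -0.1, -3.4]
finger_gap: 0.576
```

```bash
python3 -m jog '[[[0,0,-1,0],[0,0,-1,0],[0,0,-1,0],[0,0,-1,0],[0,0,-1,0],[0,0,-1,0],[0,0,0,0],[0,0,0,0]]]' - 20
```

```text
t: 12.45
tcp_pos: [0.4209, 0.3592, 0.3884]
tool_rot: [0.515, 0.857, 0.0, 0.0]
force: [-2.1, -0.4, 4.5]
finger_gap: 0.577
```

Contact at TCP z ≈ 0.389, as predicted. Now I draw the handle down-slope, so the section rolls onto the floor bars.

```bash
python3 -m jog '[[[-2,-1,-1,0],[-4,-2,-2,0],[-4,-2,-2,0],[-4,-2.2,-2,0],[-4,-2.2,-2,0],[-4,-2.2,-2,0],[-4,-2.2,-2,0],[-2,-1,-1,0]]]' - 20
python3 - <<'E'
from ov import *
p=(.428,.3625,.49)
for n in('scene',): np.save(n+'.npy',manip.snapshot(n))
a=draw(p,'scene',120,110,110,150,4)[:600]
cv2.imwrite('pics/d.png',a)
E
```

```text
t: 13.45
tcp_pos: [0.3967, 0.3464, 0.38]
tool_rot: [0.515, 0.857, 0.009, 0.005]
force: [1.3, 0.4, 26.5]
finger_gap: 0.572
```

View pics/d.png

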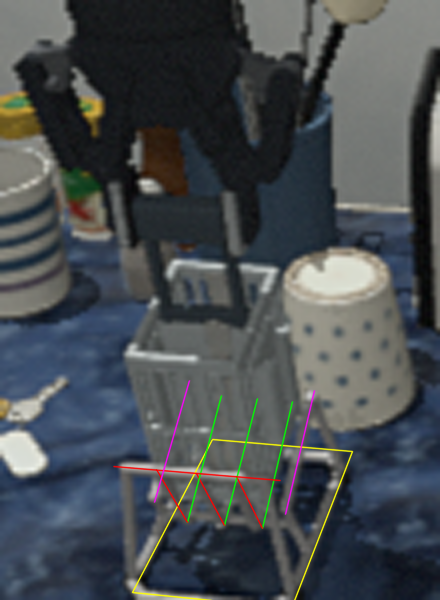

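It's leaning about halfway and is centred between the rails. The down force is 26 N because I commanded it slightly too low, so I'll follow the arc about the rear edge instead.

```bash
python3 -m jog '[[[0,0,2,0],[-3.5,-1.9,0,0],[-3.5,-1.9,-1.5,0],[-3.5,-1.9,-2,0],[-3.5,-1.9,-2,0],[0,0,0,0],[0,0,0,0],[0,0,0,0]]]' - 20
```

```text
t: 14.5
tcp_pos: [0.3786, 0.3366, 0.3695]
tool_rot: [0.515, 0.857, -0.001, -0.0]
force: [3.1, 1.0, -3.4]
finger_gap: 0.579
```

```bash
python3 -m jog '[[[-3.5,-1.9,-3,0],[-3.5,-1.9,-3,0],[-3.5,-1.9,-3,0],[-3,-1.5,-2.5,0],[0,0,0,0],[0,0,0,0],[0,0,0,0],[0,0,0,0]]]' - 20
python3 - <<'E'
from ov import *
p=(.428,.3625,.49)
for n in('scene','top'): np.save(n+'.npy',manip.snapshot(n))
def S(p):
    c=[cr(x,y,z) for z in(0,.108) for x,y in((.04,.03),(.04,-.03),(-.04,-.03),(-.04,.03))]
    return c
import ov
old=ov.segs
def segs():
    c=S(p);s=old()[-3:]
    for i in range(4):
        s+=[(c[i],c[(i+1)%4],(0,255,0)),(c[4+i],c[4+(i+1)%4],(0,255,0)),(c[i],c[i+4],(0,255,0))]
    h=[cr(0,y,z) for y,z in((-.025,.156),(.025,.156),(.025,.18),(-.025,.18))]
    return s+[(h[i],h[(i+1)%4],(0,255,255)) for i in range(4)]
ov.segs=segs
a=draw(p,'scene',120,140,110,120,5)
cv2.imwrite('pics/e.png',a)
E
```

```text
t: 15.5
tcp_pos: [0.3653, 0.3294, 0.3586]
tool_rot: [0.515, 0.857, -0.0, -0.0]
force: [0.9, -0.1, 2.0]
finger_gap: 0.578
```

View pics/e.png

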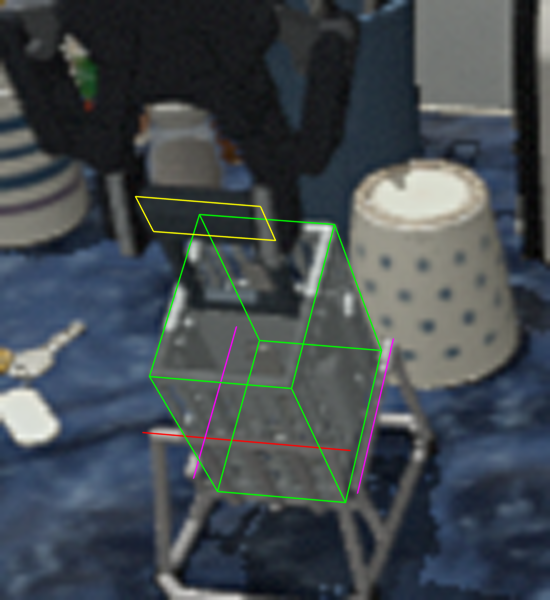

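The section matches the seated model (green box) at the rim corners (335,225) and (150,375), and it is still held. I'll press it lightly into the seat, then release.

```bash
python3 -m jog '[[[-1,-0.5,-1,0],[0,0,-1,0],[0,0,-1,0],[0,0,0,0],[0,0,0,0],[0,0,0,0],[0,0,0,0],[0,0,0,0]]]' - 20
```

```text
t: 16.6
tcp_pos: [0.364, 0.3288, 0.3575]
tool_rot: [0.514, 0.858, -0.0, 0.0]
force: [-2.7, -2.2, 15.6]
finger_gap: 0.574
```

Firm contact: it moved 1 mm for a rise of 14 N. I'll ease the load, open, then retreat upward.

```bash
python3 -m jog '[[[0,0,2,0],[0,0,0.5,0],[0,0,0,0],[0,0,0,0],[0,0,0,0],[0,0,0,0],[0,0,0,0],[0,0,0,0]]]' && python3 -m jog '[[[0,0,0,0],[0,0,0,0],[0,0,0,0],[0,0,0,0],[0,0,0,0],[0,0,0,0],[0,0,0,0],[0,0,0,0]]]' 100 && python3 -m jog '[[[0,0,5,0],[0,0,15,0],[0,0,20,0],[0,0,25,0],[0,0,30,0],[0,0,30,0],[0,0,20,0],[0,0,10,0]]]'
python3 - <<'E'
from ov import *
import ov
p=(.428,.3625,.49)
for n in('scene','top'): np.save(n+'.npy',manip.snapshot(n))
old=ov.segs
def segs():
    c=[cr(x,y,z) for z in(0,.108) for x,y in((.04,.03),(.04,-.03),(-.04,-.03),(-.04,.03))];s=[]
    for i in range(4):
        s+=[(c[i],c[(i+1)%4],(0,255,0)),(c[4+i],c[4+(i+1)%4],(0,255,0)),(c[i],c[i+4],(0,255,0))]
    h=[cr(0,y,z) for y,z in((-.025,.156),(.025,.156),(.025,.18),(-.025,.18))]
    return s+[(h[i],h[(i+1)%4],(0,255,255)) for i in range(4)]
a=draw((9,9,0),'scene',125,140,80,120,5);ov.segs=segs;b=draw(p,'scene',125,140,80,120,5)
cv2.imwrite('pics/f.png',np.hstack([a,b]))
E
```

```text
t: 17.6
tcp_pos: [0.3644, 0.329, 0.3581]
tool_rot: [0.515, 0.857, -0.0, -0.0]
force: [2.2, -0.0, 0.8]
finger_gap: 0.575
t: 18.6
tcp_pos: [0.3644, 0.329, 0.3582]
tool_rot: [0.515, 0.857, 0.0, 0.0]
force: [0.9, -0.6, -0.8]
finger_gap: 1.001
t: 19.6
tcp_pos: [0.3643, 0.329, 0.5147]
tool_rot: [0.515, 0.857, 0.001, 0.001]
force: [-0.3, 0.6, 0.4]
finger_gap: 1.001
```

View pics/f.png

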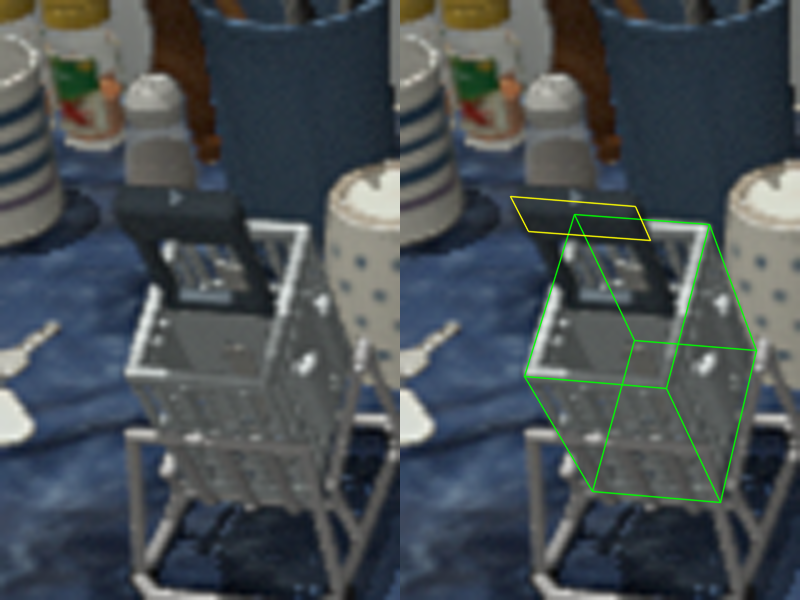

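Released. The section stands in the cradle along the modelled outline, with its rim corners (127,373) and (305,228) within about 1 source pixel, and the spoons show through the lattice. I'm handing in.

```bash
python3 -c "
from station import manip
s=manip.sense();print(s['t'],s['force'],s['finger_gap']);print(manip.sign_off())"
```

```text
19.7 [-0.39562974 -0.18271516  0.43395516] 1.0003421812915272
the job is handed in; nothing more can be done
None
```

The middle section is seated in the sloped stand and released, and the job was handed in at 19.7 s; no verdict was reported.

**How it was done:** The moves cannot tilt the tool, so I pinched the handle bar by its two ends instead of across its 14 mm. After the straight lift, I lowered the section onto the sloped seat. I then drew the handle down the slope, so the section pivoted between the pads until it lay flat. It was pressed in while held (about 16 N), unloaded, and only then let go.

**Last checks:**
- **Seating:** the last picture puts the section within about 1 pixel of its modelled seated outline. The handle position at release agreed to about 1 mm with the seated position from my fit of the stand.
- **Robot:** it was about 150 mm above the section, gripper open, with no contact force.
- **Neighbours:** they stood undisturbed right after the lift. I did not measure them again after the placing.
- **Bystanders:** the mug looked unmoved in the last pictures. I did not check the egg timer or tea box after the carry; nothing in the moves came near them.
- **Spoons:** they appear to be in the section, seen only through the lattice.

**What disagreed:**
- **Down force:** it briefly reached 26.5 N during the tilt because I commanded the path too low. I corrected it in the next move.
- **Stand position:** single-view estimates of the stand's sideways position differed by up to about 10 mm. I averaged them, and the overlay and the contact height (to about 5 mm, which I put down to the mat) supported the result.

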